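Pull out the hand truck's handle, lock it and hold the truck up

TASK

Get the folding hand truck ready to wheel the gym weights away: press the release button in the middle of its handle grip, pull the handle out past the first stop to the second stop, and let the button spring back out so that the handle is locked there. Then lift the handle by its grip, so that the truck tips up on its wheels, until the grip is about 15 cm above the table, and finish while still holding it up in the gripper with the button out. Leave the dumbbell, the barbell collar and the supplement tub where they are.

Things in the scene. Friction and masses are not known exactly. Their poses are not given: they have to be found in the camera images.
- truck: wheels of a folding hand truck (380 x 575 mm, handle in) lying flat on two 120 mm wheels and two feet; the wheels do not roll. Origin on the table under the middle of the pushed-in grip; +x points level from handle to wheels (the handle pulls out along -x), z up. Axle at x = 500, z = 60 mm: lifted by the grip, frame and handle tip up about it. Short of the wheels all is below 85 mm
- grip: the handle's black grip, a level bar across the truck between two steel tubes at y = +/-130 mm: 26 x 26 mm in section, straight for 190 mm along its y. Origin at its centre, 60 mm above the table while the truck lies flat; axes as the truck's, tilting with it. With the handle in, 69 mm are free between the bar and the frame's cross member; 47 mm beneath the bar
- button_face (a point): centre of the outer face of the release button, a grey plastic block 34 mm wide (along y), 16 mm high, in the middle of the grip's outer (-x) side, away from the wheels. Out, it stands 7.5 mm proud of the bar (bar and button together 34 mm thick); pressed fully in, towards +x, still 1.5 mm proud
- button (a joint): travel of the button into the grip: 0 out, 0.006 m fully in; spring 3.2 N at first, 8 N fully in. The handle is free beyond 0.005. Keep it in while the handle leaves a stop; let go between stops it stays in, riding in the tube, and springs out at the next stop and locks the handle there
- handle (a joint): how far the handle is pulled out along the truck's -x: 0 pushed in (locked), 0.100 m first stop, 0.200 m second stop, the last one (hard end at 0.202), where the grip is 0.70 m from the axle. The lock has 2 mm of play either way. Sliding drag about 3 N. Lifting the truck by the grip takes about 7 N, and it falls back flat when let go
- dumbbell: black hex dumbbell, 220 mm long, 72 mm high, 2 kg, lying beside the truck; origin under its middle, x along it. To be left alone
- tub: grey supplement tub with black lid, 80 mm across, 100 mm tall, standing beside the truck; origin under its middle. To be left alone
- collar: black clamp-on barbell collar lying flat beside the truck: ring 70 mm across, 30 mm high, with a stubby lever to +x; origin under the ring's middle. To be left alone

How it is judged:
On the way, in this order (a step that is already met when the one before it is completed fails the run):
1. the release button is pressed in (value of joint button above 0.0045 m), for 0.1 s.
2. the handle is out at the second stop and locked there, the button sprung back out (value of joint handle above 0.196 m and value of joint button below 0.0015 m), for 0.2 s.
At the end, for the whole second after the job is handed in: The handle is locked at the second stop (joint above 0.196 m) with the button out (below 1.5 mm), the gripper's fingers hold the grip (more than 3 N) and keep it still with its centre 110 to 200 mm above the table, the truck tipped up on its wheels (all of step 2 and height (world z) of grip between 0.11 and 0.2 m and contact force between the fingers and grip above 3 N and linear speed of grip below 0.02 m/s); the arm keeps its last pose, push and grip.
It fails at once if the dumbbell was shifted by more than 3 cm (distance of dumbbell from where it was at the start of the episode above 0.03 m).
It fails at once if the barbell collar was shifted by more than 3 cm (distance of collar from where it was at the start of the episode above 0.03 m).
It fails at once if the supplement tub was shifted by more than 3 cm or tipped over (distance of tub from where it was at the start of the episode above 0.03 m or angle between tub's own z axis and vertical above 0.5 rad).
It also fails if it takes over 48 s, if anything falls off the work surface, if the arm or the gripper's body presses on something with over 40 N, if the wrist force passes 120 N, or if a joint passes its speed limit or range.

ROBOT

A 6-joint arm with a two-finger parallel gripper is mounted at the origin on the work surface. World frame = base frame: x ahead of the robot, y to its left, z up, the work surface at z = 0. Lengths are in m, angles in rad, forces in N, time in s.
With the tool pointing down it reaches from about 0.225 to 0.875 m from the base axis. Payload 3.4 kg.
Tool frame: the origin (TCP) lies at the very end of the fingers, on their centre line; the grasp point (between the pads) lies 19 mm behind it; z points along the fingers, y is the line along which they close (so a half turn about z gives the same grasp; the last joint's range is limited). The gripper opens to 85 mm and grips with 20 to 120 N. Pads are 22 mm wide; open, the fingers measure 114 mm over their backs; the gripper's body (76 mm by 85 mm) begins 54 mm behind the grasp point. The pads swing forward as they close: fully open they stand 13 mm farther back than shut.
Start: joints at [-1.392, 0.276, 1.505, -0, 1.361, -0.121], TCP at [0.17, -0.549, 0.231] pointing down, gripper open.
Joint ranges: [-2.89, 2.89], [-0.75, 2.08], [0.22, 2.7], [-1.18, 4.32], [0.11, 2.71], [-2.7, 2.7]. Speed limits (rad/s): [2.57, 2.57, 3.14, 3.14, 3.14, 3.14].

INTERFACE

Orientations are given as a unit quaternion [w, x, y, z].
In Python, from rig import manip, get_image, camera_info gives the robot as it stands. The module is installed in compiled form; this text tells all that it offers.
- The arm moves only by the shell command python3 -m crank 'ROWS' [FORCE]. ROWS is a JSON object of lists of equal length, an entry for each row: "translation": the shift along the tool's x, y, z in mm, a list of three; "roll": the turn about the tool's z in rad; "fingers": the opening, from 0 (shut) to 1 (fully open). A call has 1 to 8 rows; each row shifts and turns the commanded pose from where the row before left it, along the tool's axes as they then stand; what a row does not reach is not made up. A row lasts 1/10 s, in which the tool goes at most 50 mm and 8.59 degrees, less where a joint would pass 70% of its speed; a pose out of reach is approached as far as the arm can. A call is refused whole if a number of a shift passes 50 or a number of a turn 0.15, either way. A call with a gripper value outside its range is refused whole. The fingers move at their own pace and stop on an object; FORCE is the grip in N (left out, the last holds). Time passes only in rows, so rows that do not move let the fingers close. It gives the time, the measured TCP pose, the force, the opening and the grip force at its end, in the units of the state.
- manip.get_state(): the state, without advancing time (a new reading comes with each control period).
- get_image(name): name is "scene" or "side" or "wrist"; returns the picture (480x640x3 uint8, blue, green, red); there is no depth.
- camera_info(name): a dict with "mtx" (3x3 intrinsics, pixels), "rvec" (rotation vector, rad) and "tvec" (3), from world to camera coordinates, as OpenCV has them. Camera axes: x right, y down, z forward; pixel columns grow to the right and rows downward; lengths in m; the calibration is good to about 2 mm. A picture is of the moment at which its call begins: read the wrist's pose just before it. camera_info takes no time and is no camera call; for the wrist camera it gives the pose at the moment of the call.
- manip.sign_off(): hands the job in; it is judged then, once.
The state is a dict: "clock": time; "qpos": joint angles; "qd": joint speeds; "effort": joint torques, N m; "position": TCP position; "ee_rot": TCP orientation; "contact_force": force on the tool from outside, world axes, zero at the start; "moment": the same for the moment, N m; "width": finger opening in m; "gripper_force": force on a finger pad.
Only numpy, scipy, OpenCV 4.12 (cv2) and the standard library are available. Lean on these libraries where they do the work, as an engineer would, in place of code of your own. Each camera call takes 0.05 s, during which the arm holds its last target. There are 200 camera calls.

## Working session

There is one attempt and no reset: what is moved stays moved. The work goes in short steps, Python scripts to look and compute and a shell command to move; the robot and the scene stay as the last step left them, time stands still between calls to the robot, and variables do not carry over. Pictures are saved under pics/ and viewed, at most 10 in all, crops included, and the job is handed in when it is done.

```bash
mkdir -p pics; python3 - <<'E'
from rig import manip,get_image,camera_info
import cv2,numpy as np
for n in("scene","side"):
    cv2.imwrite(f"pics/{n}0.png",get_image(n))
    c=camera_info(n);R=cv2.Rodrigues(np.array(c["rvec"]))[0];print(n,np.round(-R.T@np.array(c["tvec"]),3),np.round(R[2],2),np.array(c["mtx"])[0,0])
s=manip.get_state();print({k:np.round(v,3) for k,v in s.items()})
E
```

```text
scene [ 0.977 -0.27   0.933] [-0.44  0.27 -0.86] 492.074178602211
side [0.187 0.461 0.714] [ 0.44 -0.51 -0.74] 466.85048126821596
{'clock': np.float64(0.1), 'qpos': array([-1.392,  0.277,  1.506, -0.   ,  1.361, -0.121]), 'qd': array([-0.   , -0.001, -0.003, -0.001, -0.001, -0.   ]), 'effort': array([ 1.000e-03, -4.177e+01, -2.464e+01, -0.000e+00,  6.000e-03,
       -0.000e+00]), 'position': array([ 0.17 , -0.549,  0.231]), 'ee_rot': array([-0.001,  0.989,  0.149, -0.   ]), 'contact_force': array([-0.637, -0.087,  0.129]), 'moment': array([ 0.053, -0.053,  0.022]), 'gripper_force': np.float64(0.0), 'width': np.float64(0.085)}
```

View pics/scene0.png

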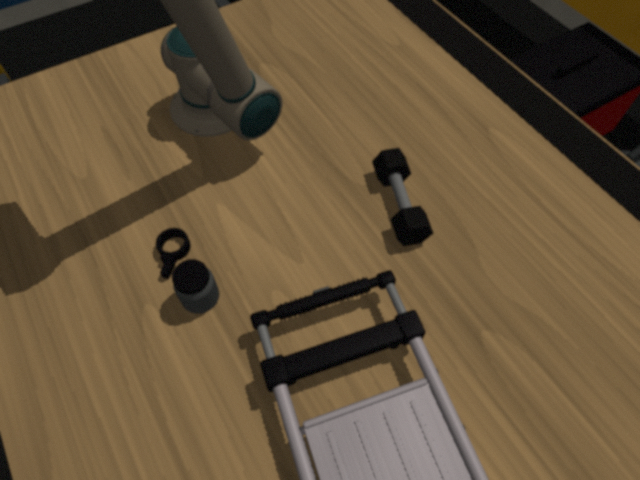

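View pics/side0.png

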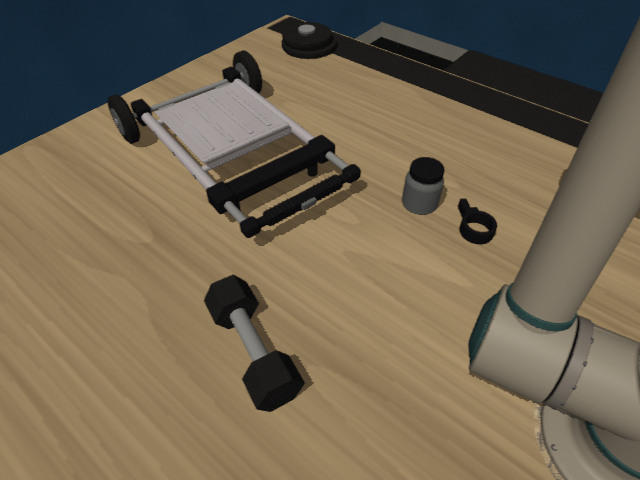

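The scene view shows the grip's corner blocks at about (262,318) and (387,279). In the side view they are at (250,227) and (351,173), with the button at (308,204). The dumbbell and tub stand between the robot and the truck, on either side of the handle path.

```bash
cat > h.py <<'E'
from rig import manip,get_image,camera_info
import cv2,numpy as np
def ray(n,p,z,c=None):
    c=c or camera_info(n);R=cv2.Rodrigues(np.array(c["rvec"]))[0];t=np.array(c["tvec"]).ravel();K=np.array(c["mtx"])
    d=R.T@np.linalg.inv(K)@[p[0],p[1],1];o=-R.T@t
    return o+d*(z-o[2])/d[2]
def proj(n,P):
    c=camera_info(n);return cv2.projectPoints(np.array(P,float).reshape(-1,1,3),np.array(c["rvec"]),np.array(c["tvec"]),np.array(c["mtx"]),None)[0].reshape(-1,2)
def tri(a,b):
    Ps=[]
    for n in("scene","side"):
        c=camera_info(n);Ps.append(np.array(c["mtx"])@np.c_[cv2.Rodrigues(np.array(c["rvec"]))[0],np.array(c["tvec"]).ravel()])
    X=cv2.triangulatePoints(Ps[0],Ps[1],np.array(a,float),np.array(b,float)).ravel();return X[:3]/X[3]
E
python3 - <<'E'
from h import *
np.set_printoptions(precision=3,suppress=True)
L=tri((387,279),(250,227));Rr=tri((262,318),(351,173));print(L,Rr,np.linalg.norm(L-Rr))
for n,p in(("scene",(387,279)),("scene",(262,318)),("side",(250,227)),("side",(351,173)),("side",(308,204))):print(n,p,ray(n,p,.06))
d=(L-Rr)[:2];print("yaw of truck y axis-90",np.degrees(np.arctan2(d[1],d[0]))-90)
print("tub lid",ray("scene",(191,276),.1),ray("side",(427,169),.1),"collar",ray("scene",(173,244),.03),ray("side",(478,224),.03))
print("db",ray("scene",(391,165),.05),ray("scene",(411,226),.05),ray("side",(231,300),.05),ray("side",(273,380),.05))
E
```

```text
[0.678 0.073 0.06 ] [ 0.621 -0.176  0.061] 0.25512033623556124
scene (387, 279) [0.679 0.074 0.06 ]
scene (262, 318) [ 0.622 -0.175  0.06 ]
side (250, 227) [0.676 0.071 0.06 ]
side (351, 173) [ 0.621 -0.179  0.06 ]
side (308, 204) [ 0.631 -0.048  0.06 ]
yaw of truck y axis-90 -12.83192762351905
tub lid [ 0.493 -0.253  0.1  ] [ 0.483 -0.248  0.1  ] collar [ 0.362 -0.253  0.03 ] [ 0.35  -0.244  0.03 ]
db [0.443 0.257 0.05 ] [0.601 0.195 0.05 ] [0.587 0.207 0.05 ] [0.434 0.266 0.05 ]
```

```bash
python3 -m crank '{"translation":[[0,0,0],[0,0,0],[0,0,0],[0,0,0],[0,0,0],[0,0,0],[0,0,0]],"roll":[-0.15,-0.15,-0.15,-0.15,-0.15,-0.15,-0.15],"fingers":[1,1,1,1,1,1,1]}' 40
python3 -m crank '{"translation":[[42,25,0],[42,25,0],[42,25,0],[42,25,0],[42,25,0],[42,25,0],[42,25,0]],"roll":[0,0,0,0,0,0,0],"fingers":[1,1,1,1,1,1,1]}'
python3 -m crank '{"translation":[[42,25,0],[42,25,0],[42,25,0],[42,25,0],[42,25,0],[42,25,0],[42,25,0],[0,0,0]],"roll":[0,0,0,0,0,0,0,0],"fingers":[1,1,1,1,1,1,1,1]}'
python3 - <<'E'
from h import *
np.set_printoptions(precision=3,suppress=True)
s=manip.get_state();print(s["position"],s["ee_rot"],s["qpos"],s["contact_force"])
c=camera_info("wrist");np.save("c1.npy",c,allow_pickle=True)
cv2.imwrite("pics/w1.png",get_image("wrist"))
print(proj("wrist",[[.65,-.051,.06],[.678,.073,.06],[.621,-.176,.06],[.63,-.0465,.06]]))
E
```

```text
clock: 0.8
position: [0.1698, -0.549, 0.2308]
ee_rot: [-0.0, 0.779, 0.627, 0.0]
contact_force: [-0.4, -0.2, 0.3]
width: 0.0855
gripper_force: 0.0
clock: 1.5
position: [0.4059, -0.2991, 0.2311]
ee_rot: [-0.0, 0.781, 0.625, -0.0]
contact_force: [0.4, -0.8, 0.1]
width: 0.0858
gripper_force: 0.0
clock: 2.3
position: [0.6437, -0.0474, 0.2298]
ee_rot: [-0.001, 0.779, 0.627, 0.001]
contact_force: [-0.1, 0.1, -0.4]
width: 0.0855
gripper_force: 0.0
[ 0.644 -0.047  0.23 ] [-0.001  0.779  0.627  0.001] [-0.183  0.383  1.348  0.003  1.41   0.032] [-0.111  0.122 -0.425]
[[323.886 215.222]
 [325.929  61.451]
 [321.498 338.869]
 [301.346 215.108]]
```

View pics/w1.png

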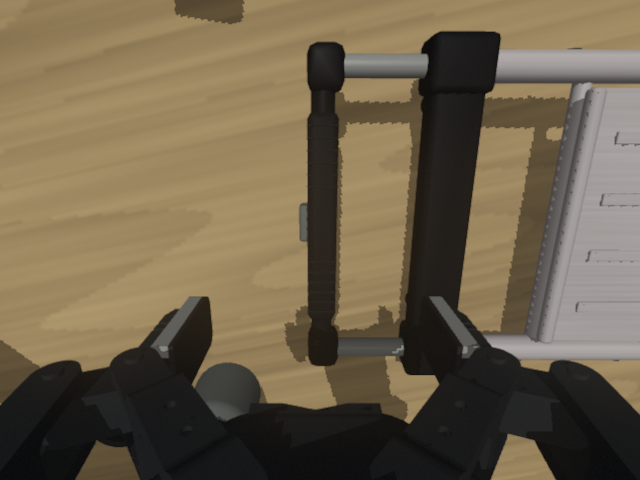

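The wrist view shows the bar vertical at columns 308–339 and the button at (300–308, 203–240). Both agree with the estimate to within a few mm.

```bash
python3 - <<'E'
from h import *
np.set_printoptions(precision=4,suppress=True)
s=manip.get_state();w,x,y,z=s["ee_rot"]
from scipy.spatial.transform import Rotation as Ro
R=Ro.from_quat([x,y,z,w]).as_matrix()
for n,p,h in(("button",(300,221.5),.06),("barL",(308,221),.065),("barR",(339,221),.07),("cap+",(325,66),.06),("cap-",(322,346),.06)):
    P=ray("wrist",p,h);print(n,P,"tool mm",1000*(R.T@(P-s["position"])))
E
```

```text
button [ 0.6274 -0.0521  0.06  ] tool mm [ -5.2435 -12.9695 169.9405]
barL [ 0.6351 -0.052   0.065 ] tool mm [ -3.5246  -5.555  164.9306]
barR [ 0.6622 -0.0567  0.07  ] tool mm [ -2.2623  21.9672 159.8925]
cap+ [0.6766 0.0699 0.06  ] tool mm [124.4237   8.7709 169.9521]
cap- [ 0.6198 -0.1842  0.06  ] tool mm [-135.9563    7.9542  169.8687]
```

```bash
python3 -m crank '{"translation":[[-5,4,0],[0,0,45],[0,0,45],[0,0,45],[0,0,30],[0,0,15],[0,0,10],[0,0,0]],"roll":[0,0,0,0,0,0,0,0],"fingers":[1,1,1,1,1,1,1,1]}' 30
python3 - <<'E'
from h import *
cv2.imwrite("pics/side1.png",cv2.resize(get_image("side")[120:300,180:420],None,fx=3,fy=3))
E
```

```text
clock: 3.15
position: [0.6417, -0.0595, 0.0403]
ee_rot: [-0.001, 0.781, 0.624, -0.001]
contact_force: [-0.5, -0.3, 0.8]
width: 0.0854
gripper_force: 0.0
```

View pics/side1.png

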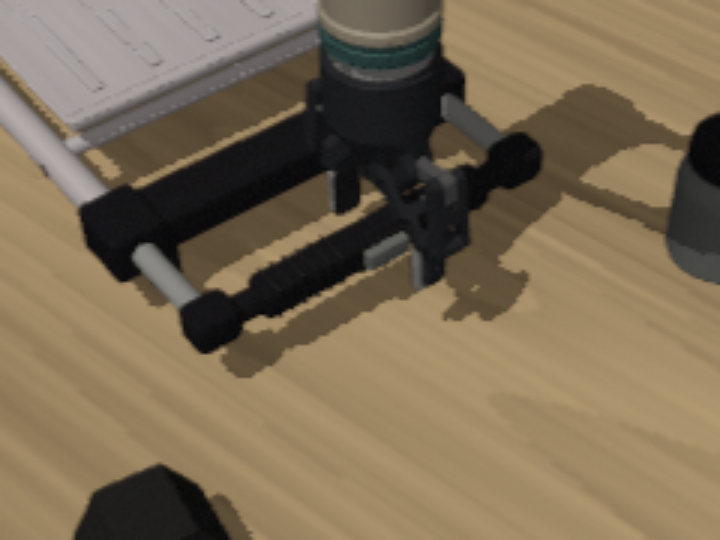

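The outer finger stands beyond the button, a few mm too far along the truck's −y. The measured pose agrees with that, so I'll correct it.

```bash
python3 -m crank '{"translation":[[7,3,0],[0,0,0]],"roll":[0,0],"fingers":[1,1]}'
python3 - <<'E'
from h import *
print(np.round(manip.get_state()["position"],4))
cv2.imwrite("pics/w2.png",get_image("wrist"))
E
```

```text
clock: 3.4
position: [0.6492, -0.0517, 0.0429]
ee_rot: [0.001, 0.781, 0.625, 0.001]
contact_force: [-0.3, -0.1, 0.1]
width: 0.0855
gripper_force: 0.0
[ 0.6492 -0.0517  0.0429]
```

View pics/w2.png

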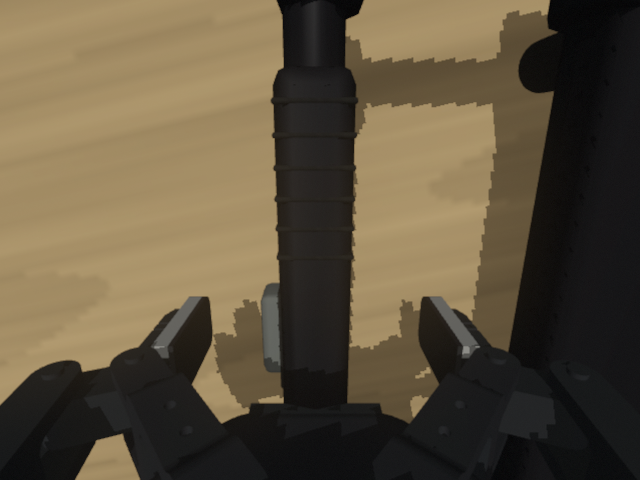

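The button (262–282, 285–370) and bar lie between the pads and are well aligned with them. I'll close on it.

```bash
python3 -m crank '{"translation":[[0,-2,2],[0,0,0],[0,0,0],[0,0,0],[0,0,0],[0,0,0],[0,0,0],[0,0,0]],"roll":[0,0,0,0,0,0,0,0],"fingers":[0.6,0.3,0,0,0,0,0,0]}' 40
python3 -m crank '{"translation":[[0,0,0],[0,0,0],[0,0,0],[0,0,0]],"roll":[0,0,0,0],"fingers":[0,0,0,0]}'
```

```text
clock: 4.25
position: [0.6464, -0.0517, 0.0399]
ee_rot: [0.001, 0.781, 0.625, 0.001]
contact_force: [2.1, -0.2, 4.0]
width: 0.0268
gripper_force: 43.9
clock: 4.65
position: [0.6463, -0.0517, 0.0399]
ee_rot: [0.001, 0.781, 0.625, 0.001]
contact_force: [2.4, -0.7, 5.3]
width: 0.0267
gripper_force: 44.0
```

```bash
python3 -m crank '{"translation":[[0,-10,0],[0,-20,0],[0,-25,0],[0,-25,0],[0,-25,0],[0,-25,0],[0,-25,0],[0,0,0]],"roll":[0,0,0,0,0,0,0,0],"fingers":[0,0,0,0,0,0,0,0]}'
python3 -m crank '{"translation":[[0,-15,0],[0,-15,0],[0,-8,0],[0,-5,0],[0,-2,0],[0,0,0]],"roll":[0,0,0,0,0,0],"fingers":[0,0,0,0,0,0]}'
```

```text
clock: 5.45
position: [0.4897, -0.017, 0.0398]
ee_rot: [-0.001, 0.781, 0.625, -0.002]
contact_force: [-3.3, -0.8, 8.2]
width: 0.0267
gripper_force: 42.2
clock: 6.05
position: [0.4511, -0.0084, 0.0398]
ee_rot: [0.001, 0.781, 0.625, 0.0]
contact_force: [2.5, -3.0, 6.2]
width: 0.0264
gripper_force: 44.2
```

```bash
python3 -m crank '{"translation":[[0,-2,0],[0,0,0],[0,0,0]],"roll":[0,0,0],"fingers":[0,0,0]}'
python3 -m crank '{"translation":[[0,-1,0],[0,0,0],[0,0,0]],"roll":[0,0,0],"fingers":[0,0,0]}'
```

```text
clock: 6.35
position: [0.4511, -0.0084, 0.0398]
ee_rot: [0.002, 0.781, 0.625, 0.001]
contact_force: [6.3, -4.3, 3.7]
width: 0.0265
gripper_force: 45.2
clock: 6.65
position: [0.4511, -0.0084, 0.0398]
ee_rot: [0.003, 0.781, 0.625, 0.002]
contact_force: [7.4, -4.2, 0.8]
width: 0.0268
gripper_force: 45.7
```

The force now builds with no motion, so the handle is at the hard end. I'll open, then check that it is locked.

```bash
python3 -m crank '{"translation":[[0,1,0],[0,0,0],[0,0,0],[0,0,0],[0,0,0],[0,0,0]],"roll":[0,0,0,0,0,0],"fingers":[1,1,1,1,1,1]}'
python3 - <<'E'
from h import *
cv2.imwrite("pics/w3.png",get_image("wrist"))
E
```

```text
clock: 7.25
position: [0.4482, -0.0072, 0.0392]
ee_rot: [-0.0, 0.781, 0.625, -0.0]
contact_force: [0.5, 0.1, -0.3]
width: 0.0854
gripper_force: 0.0
```

View pics/w3.png

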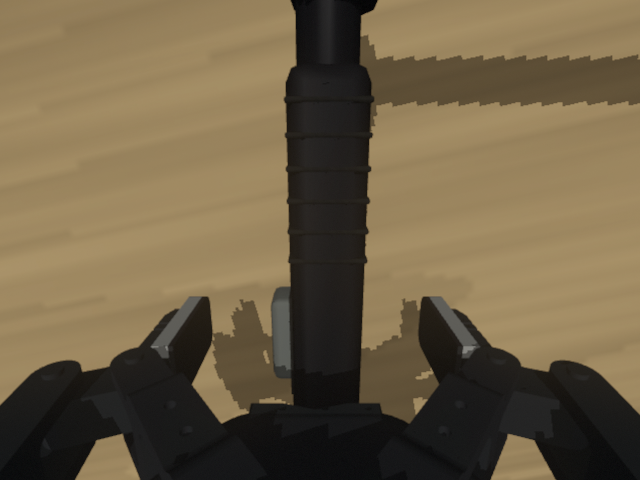

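The button stands out again (272–291 px, about 7 mm proud, same as before the press), so the handle is locked. I'll shift 45 mm along the bar, clear of the button, and grip there.

```bash
python3 -m crank '{"translation":[[20,3,0],[25,0,0],[0,0,0],[0,0,0],[0,0,0],[0,0,0],[0,0,0],[0,0,0]],"roll":[0,0,0,0,0,0,0,0],"fingers":[1,1,1,0.3,0,0,0,0]}' 50
python3 -m crank '{"translation":[[0,0,0],[0,0,0],[0,0,0],[0,0,0]],"roll":[0,0,0,0],"fingers":[0,0,0,0]}'
python3 - <<'E'
from h import *
cv2.imwrite("pics/w4.png",get_image("wrist"))
E
```

```text
clock: 8.1
position: [0.4616, 0.0353, 0.0395]
ee_rot: [0.0, 0.781, 0.625, 0.0]
contact_force: [0.8, 0.1, 0.0]
width: 0.0255
gripper_force: 52.4
clock: 8.5
position: [0.4616, 0.0354, 0.0395]
ee_rot: [0.001, 0.781, 0.625, -0.0]
contact_force: [0.7, -6.0, 2.3]
width: 0.0257
gripper_force: 52.6
```

View pics/w4.png

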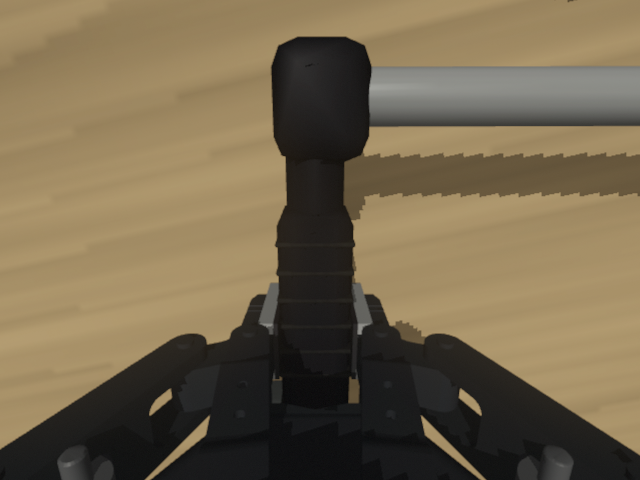

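The pads now grip the bar on its straight part, clear of the button. The measured width of 25.7 mm matches the 26 mm bar alone. I'll lift along the arc.

```bash
python3 -m crank '{"translation":[[0,0,-6],[0,0,-12],[0,0,-12],[0,1,-12],[0,0,-6],[0,0,0]],"roll":[0,0,0,0,0,0],"fingers":[0,0,0,0,0,0]}'
python3 -m crank '{"translation":[[0,1,-12],[0,1,-12],[0,1,-10],[0,1,-6],[0,0,0],[0,0,0],[0,0,0],[0,0,0]],"roll":[0,0,0,0,0,0,0,0],"fingers":[0,0,0,0,0,0,0,0]}'
python3 - <<'E'
from h import *
cv2.imwrite("pics/side5.png",get_image("side"))
E
```

```text
clock: 9.15
position: [0.4629, 0.0351, 0.0864]
ee_rot: [0.0, 0.781, 0.625, -0.001]
contact_force: [11.0, -5.9, -12.7]
width: 0.0249
gripper_force: 84.2
clock: 9.95
position: [0.4662, 0.0343, 0.1248]
ee_rot: [-0.001, 0.781, 0.625, -0.001]
contact_force: [14.4, -5.5, -15.5]
width: 0.0253
gripper_force: 116.6
```

View pics/side5.png

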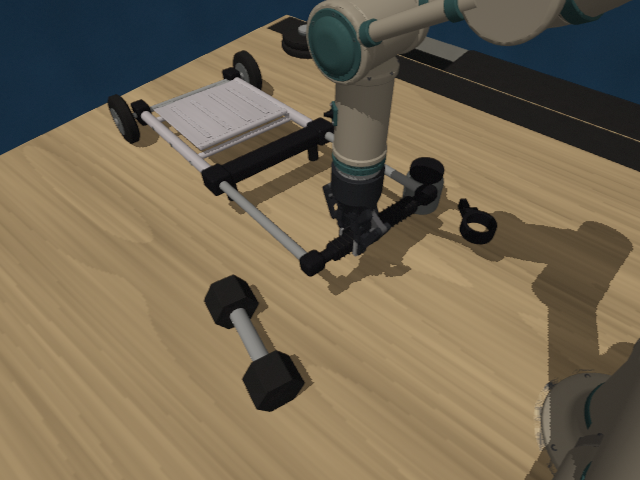

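The side view shows the truck tipped up on its wheels, the bar held at the near end and the cap at (312,263). The dumbbell, tub and collar are untouched. I'll check the height by projection, and whether everything is still.

```bash
python3 -m crank '{"translation":[[0,0,0],[0,0,0],[0,0,0],[0,0,0],[0,0,0]],"roll":[0,0,0,0,0],"fingers":[0,0,0,0,0]}'
python3 - <<'E'
from h import *
p=np.array(manip.get_state()["position"]);y=np.array([.222,.975,0])
for z in(.10,.12,.14,.16): q=p+y*.085;q[2]=z;print(z,proj("side",[q,]))
im=get_image("wrist");cv2.imwrite("pics/s6.png",get_image("scene"))
E
```

```text
clock: 10.5
position: [0.4662, 0.0343, 0.1247]
ee_rot: [-0.001, 0.781, 0.625, -0.001]
contact_force: [14.5, -5.7, -14.8]
width: 0.0255
gripper_force: 116.5
0.1 [[310.3584236  280.50954407]]
0.12 [[310.22454813 273.01847252]]
0.14 [[310.08525986 265.224524  ]]
0.16 [[309.94022371 257.10895075]]
```

View pics/s6.png

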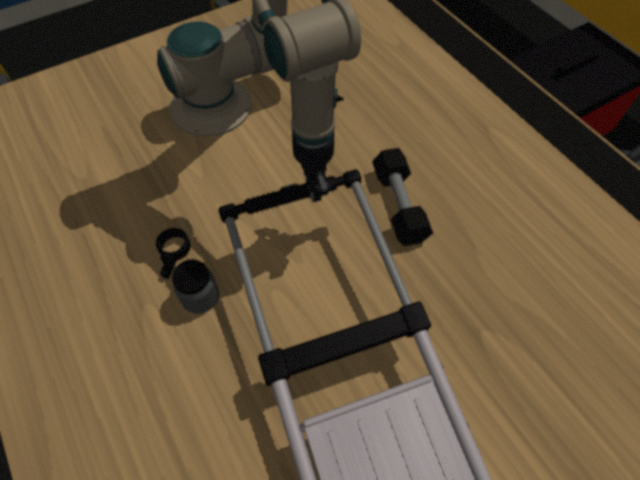

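The grip is at about z = 0.145, steady, with the handle fully out and the other objects where they were. I'm handing it in.

```bash
python3 -c "
from rig import manip
print(manip.sign_off())"
```

```text
the job is handed in; nothing more can be done
None
```

I handed the job in with the handle locked at the second stop, the button out and the grip held still about 14.5 cm above the table; the dumbbell, collar and tub look unmoved, and the sign-off gave no verdict.

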